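Pop open the wide spice cupboard

TASK

Open the wider of the two little spice cupboards without gripping anything: press its door in near the free edge so that the push-to-open catch lets go and the door springs ajar, then reach behind its edge with a fingertip and push the door wide open, about square to the cupboard or further. Leave the narrow cupboard shut and everything else where it stands, and finish clear.

Things in the scene. Friction and masses are not known exactly. Their poses are not given: they have to be found in the camera images.
- wide: Wider of two upright pale-wood spice cupboards (200 mm tall; this one 190 mm wide), fixed. Origin: centre of the carcass's underside, on the counter. -x is out of the front (to the robot), +y the hinge side (left seen from the robot), z up. Carcass front at x = -60 mm; open inside for 50 mm behind that, under a 10 mm roof. Flush wooden door, no handle.
- wide_door (a joint): Door angle, rad: 0 shut, + opens towards the robot, - pressed in; range -0.039 to 1.57. The catch lets go once pressed to -0.025 (4 mm, 4 to 5 N at wide_press; hard stop at 6 mm). As the finger backs off, a damped spring swings the door out in 0.6 s to about 0.4 and pushes no further. Beyond, it swings with light friction (0.03 N m) and stays where left.
- wide_hinge (a point): On the wide door's upright hinge axis (mid-thickness, left edge), at the door's top, z = 200 mm; at (-73, 95, 200) mm in the cupboard's frame. The door is 14 mm thick, reaches 190 mm from the axis and spans z = 12 to 200 mm. Axes turn with the door: -x out of its outer face, -y to the free edge, z up.
- wide_press (a point): Point on the outer face of the wide door, 35 mm from the free edge (155 mm from the hinge axis) and 35 mm below its top edge, 165 mm above the counter; a good place to press. Same axes as wide_hinge: pressing is along +x.
- narrow: The narrower spice cupboard, 125 mm wide, otherwise of the same make, height and depth, also with a push-to-open door hinged on the left; origin and axes as for the wide one. Fixed. It is to stay shut.
- narrow_door (a joint): Angle of the narrow cupboard's door, rad, 0 shut, positive open; to be left alone.
- jar_a: Amber glass jar with a white clip lid, 60 mm across, 84 mm tall, standing on the roof of the wide cupboard towards its back. Origin: centre of its underside. Leave alone.
- jar_b: The same kind of jar, standing on the counter in front of the narrow cupboard. Leave alone.
- molcajete: Grey basalt mortar bowl on three feet, 150 mm across, 100 mm tall, out at one side. Origin: centre of its underside. Leave alone.
- pestle: Wooden pestle lying on the counter, 180 mm long, 44 mm thick. Origin: under its middle. Leave alone.
- squeezer: Yellow enamelled lime squeezer lying shut, about 230 mm long, 60 mm tall. Origin: under its round cup, handles to its -x. Leave alone.
- cup: Blue mug, 76 mm across, 80 mm tall, standing on the roof of the narrow cupboard. Leave alone.
- spoon: Wooden spoon lying on the counter, 220 mm long. Leave alone.
Mind the look-alikes: they are no part of the job. Leave any turquoise look-alike of the wide alone.

How it is judged:
On the way, in this order (a step that is already met when the one before it is completed fails the run):
1. the wide cupboard's door is pressed in against its catch (value of joint wide_door below -0.012 rad), for 0.02 s.
2. the catch has let go and the door has sprung ajar (value of joint wide_door between 0.25 and 0.9 rad), for 0.1 s.
3. the door is pushed wide open (value of joint wide_door above 1.25 rad), for 0.2 s.
At the end, for the whole second after the job is handed in: The wide cupboard's door stands open by at least 1.25 rad (72 degrees) and at rest, the narrow cupboard's door is shut (within 0.05 rad), and no jar, mortar, pestle, squeezer, cup or spoon is more than 25 mm from where it started (value of joint wide_door above 1.25 rad and velocity of joint wide_door between -0.1 and 0.1 rad/s and value of joint narrow_door between -0.02 and 0.05 rad and distance of each of jar_a, jar_b, molcajete, pestle, squeezer, cup, spoon from where it was at the start of the episode below 0.025 m); the robot touches nothing.
It fails at once if the door is gripped between the fingers (its front and back pressed at once) (contact force between the fingers and wide_door_c1 above 2 N and contact force between the fingers and wide_door_c2 above 2 N).
It fails at once if the narrow cupboard's door is pressed or opened (value of joint narrow_door above 0.05 rad or value of joint narrow_door below -0.02 rad).
It fails at once if a bystander is shoved, lifted or carried more than 25 mm (distance of any of jar_a, jar_b, molcajete, pestle, squeezer, cup, spoon from where it was at the start of the episode above 0.025 m).
It also fails if it takes over 51 s, if anything falls off the work surface, if the arm or the gripper's body presses on something with over 40 N, if the wrist force passes 120 N, or if a joint passes its speed limit or range.

ROBOT

A 7-joint arm with a two-finger parallel gripper is mounted at the origin on the work surface. World frame = base frame: x ahead of the robot, y to its left, z up, the work surface at z = 0. Lengths are in m, angles in rad, forces in N, time in s.
With the tool pointing down it reaches from about 0.4 to 0.85 m from the base axis. Payload 10.4 kg.
Tool frame: the origin (TCP) lies between the finger pads; the fingertips stand 17 mm ahead of it and the grasp point (between the pads) lies 2 mm behind it; x points along the fingers, y is the direction in which the jaws open and shut, and the axes are right-handed (so a half turn about x gives the same grasp; the last joint's range is limited). The gripper opens to 87 mm and grips with 3 to 60 N. Pads are 19 mm wide; open, the fingers measure 117 mm over their backs; the gripper's body (75 mm by 190 mm) begins 51 mm behind the grasp point.
Start: joints at [-1.175, 0.332, -0.065, 1.46, 0.022, 1.35, -0.088], TCP at [0.254, 0.571, 0.24] pointing down, gripper open.
Joint ranges: [-2.6, 2.6], [-0.5, 2.12], [-1.47, 1.34], [0.16, 2.42], [-1.27, 4.41], [0.06, 2.06], [-2.6, 2.6]. Speed limits (rad/s): [2.22, 2.22, 2.79, 2.79, 3.14, 3.14, 3.14].

INTERFACE

Orientations are given as a unit quaternion [x, y, z, w].
In Python, from bench import r, optics, close_job gives the robot as it stands.
- The arm moves only by the shell command python3 -m inch 'ROWS' [OPENING] [FORCE]. ROWS is JSON, a list of rows, each an object with "translation": the shift along the tool's x, y, z in cm, a list of three; "spin": the turn about the tool's x in degrees. In form: [{"translation": [tx, ty, tz], "spin": spin}, ...]. A call has 1 to 20 rows; each row shifts and turns the pose as measured when the row begins, along the tool's axes as they then stand; what a row does not reach is not made up. A row lasts 1/8 s, in which the tool goes at most 62.5 mm and 10.7 degrees, less where a joint would pass 70% of its speed; a pose out of reach is approached as far as the arm can. A call is refused whole if a number of a shift passes 6.25 or a number of a turn 10.7, either way. A call with a gripper value outside its range is refused whole. OPENING is the closure, from 0 (fully open) to 1 (shut), set as the call begins (- or left out, the last holds). The fingers move at their own pace and stop on an object; FORCE is the grip in N (left out, the last holds). Time passes only in rows, so rows that do not move let the fingers close. It gives the time, the measured TCP pose, the force and the opening at its end, in the units of the state.
- r.read_state(): the state, without advancing time (a new reading comes with each control period).
- optics.camera(name): name is "scene" or "top" or "wrist"; returns the picture (480x640x3 uint8, red, green, blue); there is no depth.
- optics.camera_model(name): a dict with "camera_matrix" (3x3 intrinsics, pixels), "world_from_camera" (4x4, takes a point from camera to world coordinates); the wrist camera has in their place "tool_from_camera" (4x4, takes a point from camera to tool coordinates, whose origin is the TCP and whose axes are the tool frame's). Camera axes: x right, y down, z forward; pixel columns grow to the right and rows downward; lengths in m; the calibration is good to about 2 mm. The wrist camera is an equidistant fisheye: a pixel r from the principal point sees the ray r / f radians off the axis. A picture is of the moment at which its call begins: read the wrist's pose just before it. camera_model takes no time and is no camera call.
- close_job(): hands the job in, once; it reports no verdict.
The state is a dict: "time": time; "joint_positions": joint angles; "joint_vel": joint speeds; "joint_torque": joint torques, N m; "ee_pos": TCP position; "eef_rot": TCP orientation; "ft_force": force on the tool from outside, world axes, zero at the start; "torque": the same for the moment, N m; "width": finger opening in m.
Only numpy, scipy, OpenCV 4.12 (cv2) and the standard library are available. Lean on these libraries where they do the work, as an engineer would, in place of code of your own. Each camera call takes 0.05 s, during which the arm holds its last target.

## Working session

There is one attempt and no reset: what is moved stays moved. The work goes in short steps, Python scripts to look and compute and a shell command to move; the robot and the scene stay as the last step left them, time stands still between calls to the robot, and variables do not carry over. Pictures are saved under pics/ and viewed, and the job is handed in when it is done.

```bash
mkdir -p pics; ls
python3 - <<'E'
from bench import r,optics
import cv2
s=r.read_state(); print({k:s[k] for k in('time','ee_pos','eef_rot','width','ft_force')})
for n in('scene','top','wrist'):
    im=optics.camera(n); cv2.imwrite(f'pics/{n}0.png',im[:,:,::-1]); print(n,optics.camera_model(n))
E
```

```text
pics
{'time': 0.0, 'ee_pos': array([0.25400886, 0.57064858, 0.23875416]), 'eef_rot': array([ 0.14647682,  0.69174917, -0.1474749 ,  0.69157702]), 'width': 0.08716263328672008, 'ft_force': array([-0.96077643, -0.51049633, -0.48952026])}
scene {'camera_matrix': array([[543.69688538,   0.        , 313.93185806],
       [  0.        , 543.69688538, 237.4017712 ],
       [  0.        ,   0.        ,   1.        ]]), 'world_from_camera': array([[-6.86131244e-01, -6.85847026e-01,  2.42564986e-01,
         1.10482667e-01],
       [-7.27476440e-01,  6.46226269e-01, -2.30585426e-01,
         3.56874471e-01],
       [ 1.39446269e-03, -3.34672178e-01, -9.42333587e-01,
         1.65863619e+00],
       [ 0.00000000e+00,  0.00000000e+00,  0.00000000e+00,
         1.00000000e+00]])}
top {'camera_matrix': array([[488.2855066 ,   0.        , 325.2464495 ],
       [  0.        , 488.2855066 , 237.41665454],
       [  0.        ,   0.        ,   1.        ]]), 'world_from_camera': array([[ 0.0176673 , -0.99745835,  0.06902688,  0.42322908],
       [-0.99980494, -0.01701485,  0.01002867, -0.00468099],
       [-0.0088287 , -0.06919059, -0.99756439,  1.30636793],
       [ 0.        ,  0.        ,  0.        ,  1.        ]])}
wrist {'camera_matrix': array([[371.64829954,   0.        , 318.53725476],
       [  0.        , 371.64829954, 238.74158324],
       [  0.        ,   0.        ,   1.        ]]), 'tool_from_camera': array([[-3.92920516e-04, -3.04811020e-01,  9.52412772e-01,
        -1.44756268e-01],
       [ 9.99999245e-01, -1.22830411e-03,  1.94449214e-05,
        -7.60629400e-04],
       [ 1.16392549e-03,  9.52412061e-01,  3.04811273e-01,
        -8.56760905e-02],
       [ 0.00000000e+00,  0.00000000e+00,  0.00000000e+00,
         1.00000000e+00]])}
```

View pics/scene0.png

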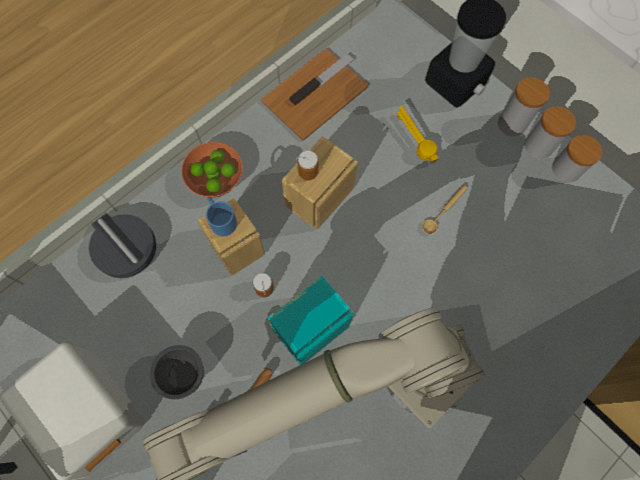

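View pics/top0.png

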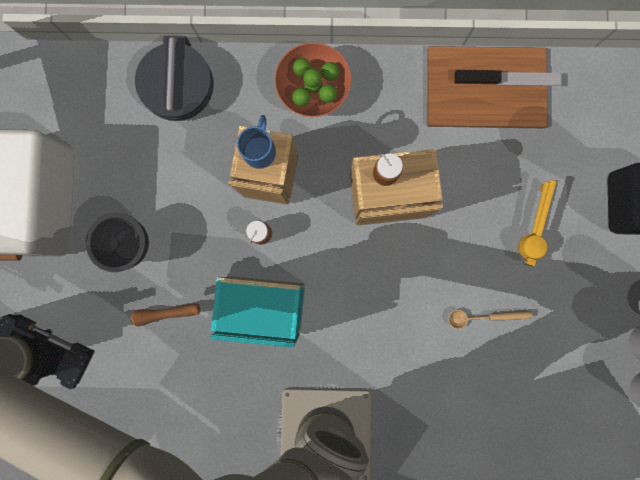

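View pics/wrist0.png

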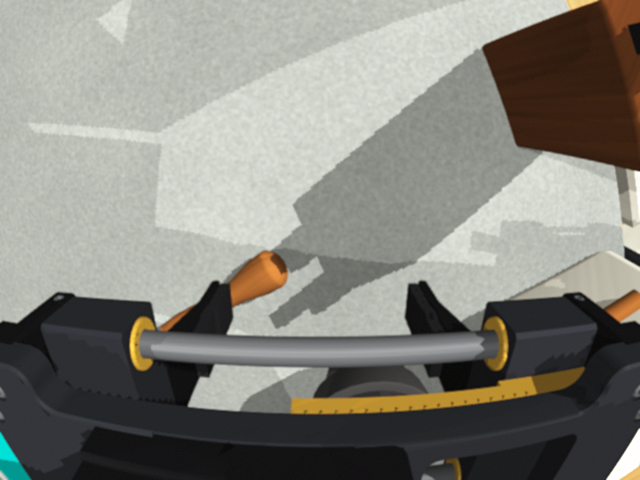

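The top view shows the wide cupboard at px (353–440, 150–222) with the jar on its roof. The narrow one is at (230–297, 127–202), and the turquoise look-alike is nearer the robot. I'll zoom in to measure the corners.

Run:
```python
import cv2
im=cv2.imread('pics/top0.png')[140:235,335:455]
cv2.imwrite('pics/zt.png',cv2.resize(im,None,fx=6,fy=6,interpolation=cv2.INTER_CUBIC))
im=cv2.imread('pics/scene0.png')[130:235,275:365]
cv2.imwrite('pics/zs.png',cv2.resize(im,None,fx=5.5,fy=5.5,interpolation=cv2.INTER_CUBIC))
```

```text
(no output)
```

View pics/zt.png

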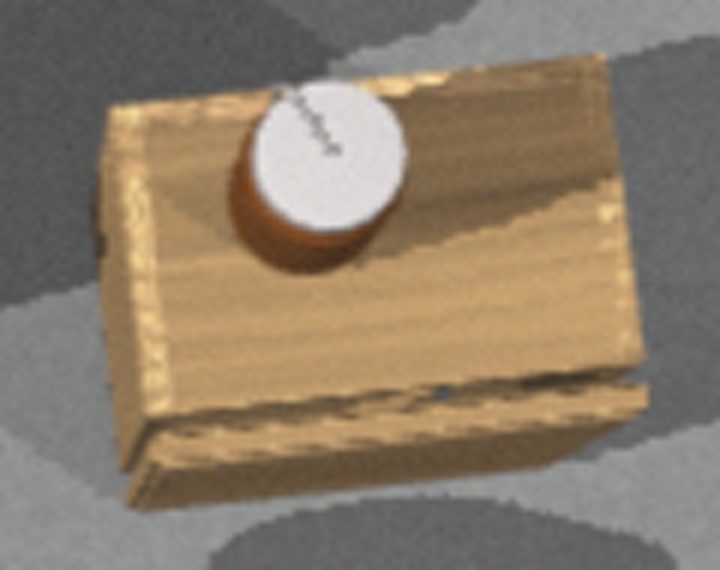

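View pics/zs.png

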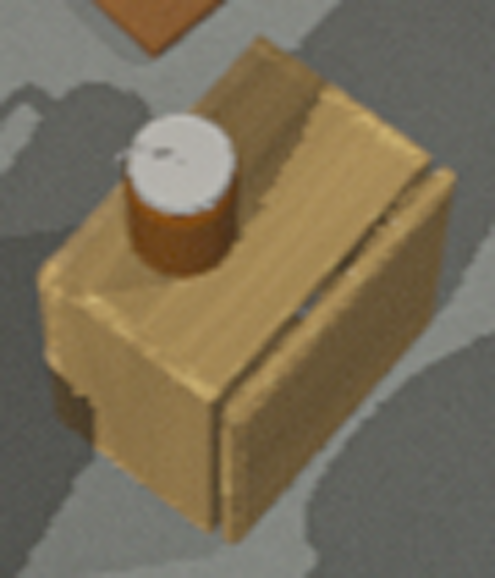

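The top view gives the roof corners and the upper edges of the door, and the scene view shows the same corners. I'll cast rays onto z = 0.2.

```bash
cat > h.py <<'E'
import numpy as np
from bench import r,optics
from scipy.spatial.transform import Rotation as R
def ray(n,u,v,z):
    m=optics.camera_model(n);T=m['world_from_camera'];d=T[:3,:3]@np.linalg.solve(m['camera_matrix'],[u,v,1]);o=T[:3,3]
    return o+d*(z-o[2])/d[2]
E
python3 - <<'E'
from h import *
np.set_printoptions(precision=4,suppress=True)
def t(u,v,z=.2): return ray('top',335+(u+.5)/6-.5,140+(v+.5)/6-.5,z)
def s(u,v,z=.2): return ray('scene',275+(u+.5)/5.5-.5,130+(v+.5)/5.5-.5,z)
P=dict(BL=t(112,105),BR=t(605,57),FR=t(643,362),FL=t(145,412),dOL=t(160,465),dOR=t(648,405),
 sBL=s(42,275),sBR=s(262,40) ,sFR=s(432,160),sFL=s(212,400),sdOL=s(232,425),sdOR=s(455,178))
P['SBR?']=P.pop('sBR')
for k,v in P.items(): print(k,v[:2])
for a,b in(('BL','BR'),('FL','FR'),('BL','FL'),('BR','FR'),('dOL','dOR'),('sFL','sFR'),('sdOL','sdOR'),('sBL','sFL')):
    d=P[b]-P[a]; print(a,b,np.linalg.norm(d[:2]).round(4),np.degrees(np.arctan2(d[1],d[0])).round(2))
for n,(u,v) in dict(jarb=(258,231),moc=(116,241)).items(): print(n,ray('top',u,v,.084))
print('jarlid a',t(330,157,.284))
print('narrow', [ray('top',u,v,.2)[:2] for u,v in((231,180),(288,192))])
E
```

```text
BL [ 0.6858 -0.0546]
BR [ 0.7073 -0.2428]
FR [ 0.59   -0.2575]
FL [ 0.5677 -0.0687]
dOL [ 0.5476 -0.0747]
dOR [ 0.5735 -0.2594]
sBL [ 0.6823 -0.0563]
sFR [ 0.5877 -0.2577]
sFL [ 0.5665 -0.0728]
sdOL [ 0.5488 -0.0706]
sdOR [ 0.5713 -0.2591]
SBR? [ 0.7051 -0.2415]
BL BR 0.1895 -83.47
FL FR 0.1901 -83.28
BL FL 0.1189 -173.17
BR FR 0.1183 -172.89
dOL dOR 0.1865 -82.0
sFL sFR 0.1862 -83.46
sdOL sdOR 0.1898 -83.19
sBL sFL 0.117 -171.9
jarb [0.5211 0.177  0.084 ]
moc [0.4898 0.5342 0.084 ]
jarlid a [ 0.6484 -0.128   0.284 ]
narrow [array([0.6281, 0.225 ]), array([0.6025, 0.0935])]
```

```bash
cat >> h.py <<'E'
np.set_printoptions(precision=4,suppress=True)
yaw=np.radians(6.8); O=np.array([.637,-.1565]); X=np.array([np.cos(yaw),np.sin(yaw)]); Y=np.array([-X[1],X[0]])
def L2W(x,y,z): return np.array([*(O+X*x+Y*y),z])
def W2L(p): d=np.asarray(p)[:2]-O; return np.array([d@X,d@Y,p[2]])
def tool(): s=r.read_state(); return s,R.from_quat(s['eef_rot']).as_matrix()
def rep(goal=None):
    s,M=tool(); print('t',s['time'],'tcp',s['ee_pos'],'local',W2L(s['ee_pos']),'F',s['ft_force'],'w',round(float(s['width']),4))
    # spin (about tool x) needed so tool z -> local +x
    d=M.T@np.array([*X,0]); print('M',M.round(3).tolist(),'spin needed deg',np.degrees(np.arctan2(-d[1],d[2])).round(2))
    if goal is not None: print('tool shift cm',(M.T@(goal-s['ee_pos'])*100).round(2))
E
python3 - <<'E'
from h import *
rep(L2W(-.17,-.06,.30))
for u,v in((302,283),(296,347),(212,340),(216,278)): print(ray('top',u,v,.2))
E
```

```text
t 0.15 tcp [0.2541 0.5707 0.239 ] local [-0.2941  0.7675  0.239 ] F [-0.0811  0.4185 -0.6672] w 0.0873
M [[-0.0, 0.407, 0.914], [-0.001, 0.914, -0.407], [-1.0, -0.001, 0.0]] spin needed deg -30.79
tool shift cm [ -6.03 -64.73  53.03]
[0.3957 0.0571 0.2   ]
[0.2529 0.0675 0.2   ]
[0.2648 0.2564 0.2   ]
[0.4035 0.252  0.2   ]
```

```bash
python3 -m inch '[{"translation":[-4,0,0],"spin":0},{"translation":[-4,0,0],"spin":0},{"translation":[0,0,0],"spin":-10.3},{"translation":[0,0,0],"spin":-10.3},{"translation":[0,0,0],"spin":-10.3}]' 1; python3 -c "
from h import *
rep(L2W(-.17,-.06,.30))"
```

```text
time: 0.78
ee_pos: [0.2537, 0.5702, 0.3197]
eef_rot: [-0.049, 0.706, 0.046, 0.705]
ft_force: [-0.5, -0.1, -0.4]
width: 0.045
t 0.775 tcp [0.2537 0.5702 0.3197] local [-0.2945  0.767   0.3197] F [-0.5489 -0.1065 -0.3501] w 0.045
M [[-0.002, -0.135, 0.991], [-0.004, 0.991, 0.135], [-1.0, -0.004, -0.002]] spin needed deg 0.98
tool shift cm [  2.29 -82.89  11.04]
```

```bash
python3 -m inch '[{"translation":[0,-2,2],"spin":1},{"translation":[0,-4,2],"spin":0},{"translation":[0,-5,2],"spin":0},{"translation":[0,-5,2],"spin":0},{"translation":[0,-5,1.5],"spin":0},{"translation":[0,-5,1.5],"spin":0},{"translation":[0,-5,0],"spin":0},{"translation":[0,-5,0],"spin":0},{"translation":[0,-5,0],"spin":0},{"translation":[0,-5,0],"spin":0},{"translation":[0,-5,0],"spin":0},{"translation":[0,-5,0],"spin":0}]'; python3 -c "
from h import *
rep(L2W(-.17,-.06,.30))"
```

```text
time: 2.28
ee_pos: [0.4275, -0.0024, 0.3191]
eef_rot: [-0.028, 0.708, 0.025, 0.705]
ft_force: [0.9, 0.9, -0.6]
width: 0.0005
t 2.275 tcp [ 0.4275 -0.0024  0.3191] local [-0.1898  0.1778  0.3191] F [ 0.8519  0.9035 -0.5959] w 0.0005
M [[-0.004, -0.075, 0.997], [-0.004, 0.997, 0.075], [-1.0, -0.004, -0.004]] spin needed deg -2.48
tool shift cm [  1.99 -23.67   3.02]
```

```bash
python3 -m inch '[{"translation":[0,-5,0],"spin":-2.5},{"translation":[0,-5,0],"spin":0},{"translation":[0,-5,0],"spin":0},{"translation":[0,-5,0],"spin":0},{"translation":[0,-3.8,0],"spin":0},{"translation":[4,0,0],"spin":0},{"translation":[4,0,0],"spin":0},{"translation":[4,0,0],"spin":0},{"translation":[0,0,0],"spin":0}]'
python3 - <<'E'
from h import *
import cv2
rep(L2W(-.1,-.06,.172))
for n in('wrist','top','scene'): cv2.imwrite(f'pics/{n}1.png',optics.camera(n)[:,:,::-1])
E
```

```text
time: 3.4
ee_pos: [0.4429, -0.2623, 0.1969]
eef_rot: [-0.027, 0.707, 0.025, 0.706]
ft_force: [-0.6, -0.2, -0.2]
width: 0.0007
t 3.4 tcp [ 0.4429 -0.2623  0.1969] local [-0.2053 -0.0821  0.1969] F [-0.5653 -0.2144 -0.2008] w 0.0007
M [[-0.001, -0.073, 0.997], [-0.002, 0.997, 0.073], [-1.0, -0.002, -0.001]] spin needed deg -2.59
tool shift cm [ 2.47  2.69 10.42]
```

View pics/wrist1.png

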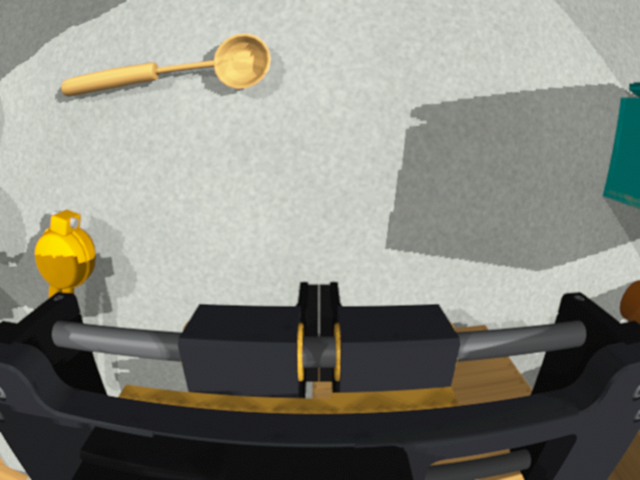

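View pics/scene1.png

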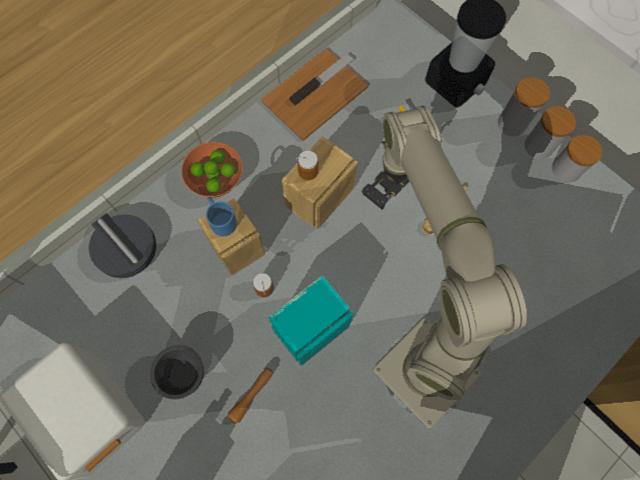

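The gripper is in front of the door's right half, and the spoon and squeezer lie well below it. I'll line up with the door and approach.

```bash
python3 -m inch '[{"translation":[1.5,1.5,0],"spin":-2.5},{"translation":[1,1.2,0],"spin":0},{"translation":[0,0,3],"spin":0},{"translation":[0,0,3],"spin":0},{"translation":[0,0,0],"spin":0}]'
python3 - <<'E'
from h import *
import cv2
rep(L2W(-.1,-.06,.172))
for n in('top','scene'): cv2.imwrite(f'pics/{n}2.png',optics.camera(n)[:,:,::-1])
a=cv2.imread('pics/top2.png')[120:270,300:500];b=cv2.imread('pics/scene2.png')[110:260,260:460]
cv2.imwrite('pics/c2.png',cv2.resize(cv2.hconcat([a,b]),None,fx=2,fy=2,interpolation=cv2.INTER_CUBIC))
E
```

```text
time: 4.18
ee_pos: [0.5054, -0.2234, 0.1761]
eef_rot: [-0.045, 0.702, 0.043, 0.709]
ft_force: [0.4, 0.1, 0.1]
width: 0.0001
t 4.175 tcp [ 0.5054 -0.2234  0.1761] local [-0.1386 -0.0509  0.1761] F [0.3604 0.0765 0.1172] w 0.0001
M [[0.01, -0.125, 0.992], [-0.002, 0.992, 0.125], [-1.0, -0.004, 0.01]] spin needed deg 0.37
tool shift cm [ 0.45 -0.94  3.85]
```

View pics/c2.png

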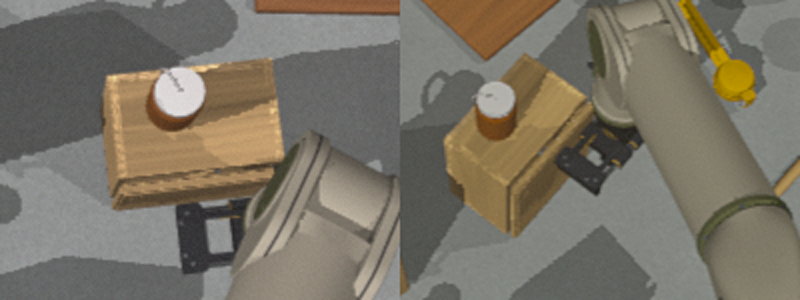

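```bash
python3 -m inch '[{"translation":[0.4,-0.9,1.5],"spin":0},{"translation":[0,0,1],"spin":0},{"translation":[0,0,0.8],"spin":0},{"translation":[0,0,0],"spin":0}]';python3 -c "
from h import *
rep()"
```

```text
time: 4.78
ee_pos: [0.5361, -0.2295, 0.1732]
eef_rot: [-0.043, 0.702, 0.042, 0.709]
ft_force: [-0.3, 1.2, -1.2]
width: 0.0003
t 4.775 tcp [ 0.5361 -0.2295  0.1732] local [-0.1089 -0.0605  0.1732] F [-0.2537  1.1752 -1.1898] w 0.0003
M [[0.01, -0.12, 0.993], [-0.001, 0.993, 0.12], [-1.0, -0.002, 0.01]] spin needed deg 0.11
```

```bash
for i in 1; do python3 -m inch '[{"translation":[0,0,0.7],"spin":0},{"translation":[0,0,0.6],"spin":0},{"translation":[0,0,0.4],"spin":0}]'; done;python3 -c "
from h import *
rep()"
```

```text
time: 5.15
ee_pos: [0.5535, -0.2273, 0.1737]
eef_rot: [-0.043, 0.702, 0.042, 0.71]
ft_force: [0.6, -0.2, 0.2]
width: 0.0002
t 5.15 tcp [ 0.5535 -0.2273  0.1737] local [-0.0913 -0.0604  0.1737] F [ 0.5704 -0.1744  0.1706] w 0.0002
M [[0.011, -0.12, 0.993], [-0.0, 0.993, 0.12], [-1.0, -0.002, 0.01]] spin needed deg 0.08
```

```bash
python3 -m inch '[{"translation":[0,0,0.3],"spin":0}]';python3 -m inch '[{"translation":[0,0,0.3],"spin":0}]'
```

```text
time: 5.28
ee_pos: [0.556, -0.227, 0.1736]
eef_rot: [-0.043, 0.703, 0.042, 0.709]
ft_force: [-5.5, 0.2, 4.2]
width: 0.0006
time: 5.4
ee_pos: [0.5583, -0.2269, 0.1735]
eef_rot: [-0.042, 0.703, 0.042, 0.708]
ft_force: [-5.4, 0.8, 2.9]
width: 0.0003
```

```bash
python3 -m inch '[{"translation":[0,0,0.2],"spin":0}]';python3 -m inch '[{"translation":[0,0,0.2],"spin":0}]'
```

```text
time: 5.52
ee_pos: [0.5597, -0.2268, 0.1734]
eef_rot: [-0.042, 0.704, 0.042, 0.708]
ft_force: [-4.8, 1.1, 3.3]
width: 0.0004
time: 5.65
ee_pos: [0.5606, -0.2268, 0.1733]
eef_rot: [-0.042, 0.705, 0.042, 0.707]
ft_force: [-12.8, 0.9, 7.4]
width: 0.0002
```

The force has jumped, so the door is at its hard stop. Now I'll back off.

```bash
python3 -m inch '[{"translation":[0,0,-2],"spin":0},{"translation":[0,0,-4],"spin":0},{"translation":[0,0,-4],"spin":0},{"translation":[0,0,-3],"spin":0},{"translation":[-4,0,0],"spin":0},{"translation":[-4,0,0],"spin":0},{"translation":[0,0,0],"spin":0},{"translation":[0,0,0],"spin":0}]';python3 - <<'E'
from h import *
import cv2
rep()
for n in('top','scene'): cv2.imwrite(f'pics/{n}3.png',optics.camera(n)[:,:,::-1])
a=cv2.imread('pics/top3.png')[120:270,300:500];b=cv2.imread('pics/scene3.png')[110:260,260:460]
cv2.imwrite('pics/c3.png',cv2.resize(cv2.hconcat([a,b]),None,fx=2,fy=2,interpolation=cv2.INTER_CUBIC))
E
```

```text
time: 6.65
ee_pos: [0.4288, -0.2426, 0.2542]
eef_rot: [-0.041, 0.703, 0.042, 0.709]
ft_force: [-0.6, 0.3, -0.8]
width: 0.0006
t 6.65 tcp [ 0.4288 -0.2426  0.2542] local [-0.2169 -0.0609  0.2542] F [-0.553   0.3413 -0.7689] w 0.0006
M [[0.008, -0.118, 0.993], [0.001, 0.993, 0.118], [-1.0, 0.0, 0.008]] spin needed deg -0.04
```

View pics/c3.png

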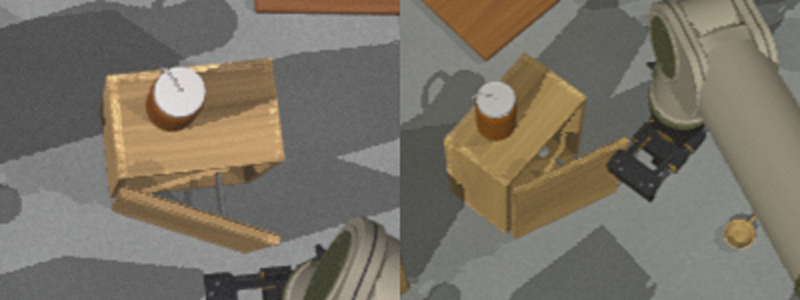

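The door has sprung ajar. Its hinge end is near top px (358, 217) and its free end near (435, 243).

Run:
```python
import cv2
im=cv2.imread('pics/top3.png')[195:255,345:450]
cv2.imwrite('pics/z3.png',cv2.resize(im,None,fx=7,fy=7,interpolation=cv2.INTER_CUBIC))
```

```text
(no output)
```

View pics/z3.png

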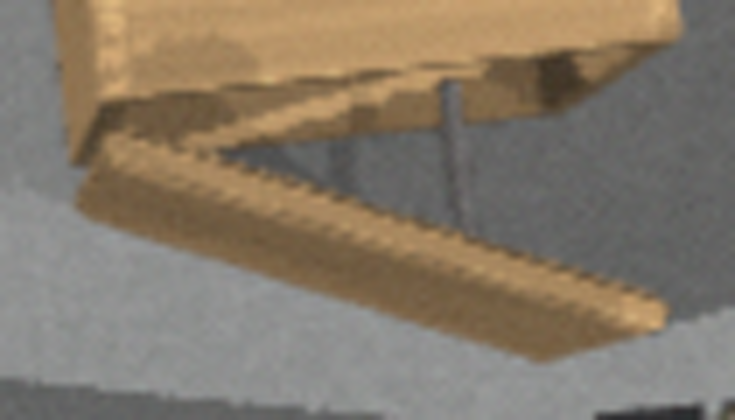

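Run:
```python
from h import *
t=lambda u,v,z=.2: W2L(ray('top',345+(u+.5)/7-.5,195+(v+.5)/7-.5,z))
for q in((665,303),(660,328),(120,135),(105,160)): print(t(*q))
for z in(.2,.1): print('rod',z,t(450,85,z),t(462,232,z))
import numpy as np
for th in np.arange(.4,1.6,.1):
    # finger centre: radius rr, offset 7+10+1 inside
    rr=.172; off=.007+.013
    c=np.array([-.073,.095])+rr*np.array([-np.sin(th),-np.cos(th)])+off*np.array([np.cos(th),-np.sin(th)])
    print(round(th,1),c)
```

```text
[-0.1442 -0.0796  0.2   ]
[-0.1521 -0.0771  0.2   ]
[-0.0719  0.09    0.2   ]
[-0.0795  0.0957  0.2   ]
rod 0.2 [-0.0665 -0.0185  0.2   ] [-0.1146 -0.017   0.2   ]
rod 0.1 [-0.055  -0.0361  0.1   ] [-0.1074 -0.0344  0.1   ]
0.4 [-0.1216 -0.0712]
0.5 [-0.1379 -0.0655]
0.6 [-0.1536 -0.0583]
0.7 [-0.1685 -0.0494]
0.8 [-0.1825 -0.0392]
0.9 [-0.1953 -0.0276]
1.0 [-0.2069 -0.0148]
1.1 [-0.2172 -0.0008]
1.2 [-0.2261  0.014 ]
1.3 [-0.2334  0.0297]
1.4 [-0.2391  0.0461]
1.5 [-0.2432  0.0629]
1.6 [-0.2455  0.08  ]
```

```bash
python3 -m inch '[{"translation":[-1,-0.8,2],"spin":0},{"translation":[0,-0.9,4],"spin":0},{"translation":[0,0,4],"spin":0},{"translation":[0,0,2],"spin":0},{"translation":[0,0,0],"spin":0}]';python3 - <<'E'
from h import *
rep(L2W(-.1,-.078,.172))
E
```

```text
time: 7.38
ee_pos: [0.5523, -0.245, 0.2596]
eef_rot: [-0.041, 0.706, 0.042, 0.706]
ft_force: [-1.1, -0.3, 0.2]
width: 0.0002
t 7.375 tcp [ 0.5523 -0.245   0.2596] local [-0.0946 -0.0778  0.2596] F [-1.1311 -0.3176  0.1758] w 0.0002
M [[0.001, -0.118, 0.993], [0.002, 0.993, 0.118], [-1.0, 0.002, 0.001]] spin needed deg -0.04
tool shift cm [ 8.76 -0.04 -0.56]
```

```bash
python3 -m inch '[{"translation":[2.5,0,-0.3],"spin":0},{"translation":[2.5,0,0],"spin":0},{"translation":[2,0,0],"spin":0},{"translation":[1.7,0,0],"spin":0},{"translation":[0,0,0],"spin":0}]';python3 - <<'E'
from h import *
import cv2
rep(L2W(-.122,-.071,.172))
for n in('top','scene'): cv2.imwrite(f'pics/{n}4.png',optics.camera(n)[:,:,::-1])
a=cv2.imread('pics/top4.png')[120:270,300:500];b=cv2.imread('pics/scene4.png')[110:260,260:460]
cv2.imwrite('pics/c4.png',cv2.resize(cv2.hconcat([a,b]),None,fx=2,fy=2,interpolation=cv2.INTER_CUBIC))
E
```

```text
time: 8.0
ee_pos: [0.5445, -0.2467, 0.1681]
eef_rot: [-0.039, 0.707, 0.041, 0.705]
ft_force: [-0.5, -0.2, -0.0]
width: 0.0004
t 8.0 tcp [ 0.5445 -0.2467  0.1681] local [-0.1026 -0.0786  0.1681] F [-0.5438 -0.16   -0.0306] w 0.0004
M [[-0.003, -0.114, 0.993], [0.002, 0.993, 0.114], [-1.0, 0.003, -0.003]] spin needed deg -0.25
tool shift cm [-0.38  0.76 -1.95]
```

View pics/c4.png

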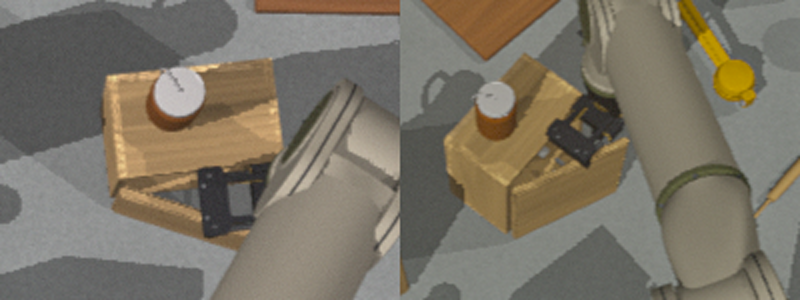

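The fingertip is behind the door's edge, clear on both sides. Now I'll sweep along the arc.

```bash
python3 -m inch '[{"translation":[0,0.4,-1],"spin":0},{"translation":[0,0.4,-1],"spin":0},{"translation":[0,0.6,-1.6],"spin":0},{"translation":[0,0.7,-1.6],"spin":0},{"translation":[0,0.9,-1.5],"spin":0},{"translation":[0,1,-1.4],"spin":0}]';python3 - <<'E'
from h import *
import cv2
rep()
cv2.imwrite('pics/s5.png',cv2.resize(optics.camera('scene')[110:290,240:480,::-1],None,fx=2.5,fy=2.5))
E
```

```text
time: 8.85
ee_pos: [0.4565, -0.2164, 0.1723]
eef_rot: [-0.04, 0.704, 0.041, 0.708]
ft_force: [-0.3, 0.3, -0.2]
width: 0.0005
t 8.85 tcp [ 0.4565 -0.2164  0.1723] local [-0.1863 -0.0381  0.1723] F [-0.2916  0.3384 -0.2254] w 0.0005
M [[0.005, -0.113, 0.994], [0.001, 0.994, 0.113], [-1.0, 0.001, 0.005]] spin needed deg -0.28
```

View pics/s5.png

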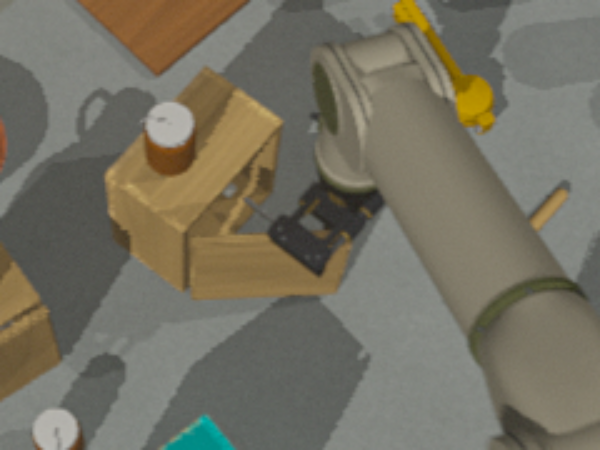

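It's following the arc; the door is at about 0.8 rad. I'll continue.

```bash
python3 -m inch '[{"translation":[0,1.1,-1.1],"spin":0},{"translation":[0,1.2,-1.1],"spin":0},{"translation":[0,1.3,-1],"spin":0},{"translation":[0,1.4,-0.9],"spin":0},{"translation":[0,1.4,-0.7],"spin":0},{"translation":[0,1.4,-0.5],"spin":0},{"translation":[0,1,-0.3],"spin":0},{"translation":[0,0,0],"spin":0}]';python3 - <<'E'
from h import *
import cv2
rep()
cv2.imwrite('pics/s6.png',cv2.resize(optics.camera('scene')[110:290,240:480,::-1],None,fx=2.5,fy=2.5))
E
```

```text
time: 9.9
ee_pos: [0.3866, -0.1325, 0.1739]
eef_rot: [-0.038, 0.701, 0.042, 0.71]
ft_force: [-1.0, 0.6, 0.4]
width: 0.0003
t 9.9 tcp [ 0.3866 -0.1325  0.1739] local [-0.2458  0.0535  0.1739] F [-0.9803  0.6185  0.4047] w 0.0003
M [[0.012, -0.114, 0.993], [0.006, 0.994, 0.113], [-1.0, 0.005, 0.013]] spin needed deg -0.28
```

View pics/s6.png

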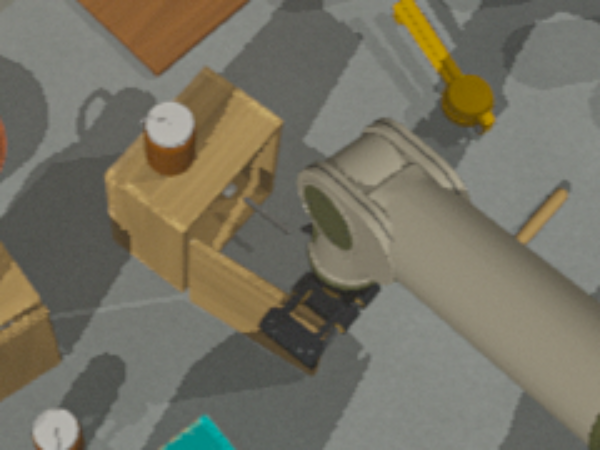

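The door looks nearly square. I'll move off it, lift, and measure the angle.

```bash
python3 -m inch '[{"translation":[0,-1.5,0],"spin":0},{"translation":[0,-1.5,0],"spin":0},{"translation":[-4,0,0],"spin":0},{"translation":[-5,0,0],"spin":0},{"translation":[-5,0,0],"spin":0},{"translation":[0,-5,2],"spin":0},{"translation":[0,-5,2],"spin":0},{"translation":[0,-5,2],"spin":0},{"translation":[0,-5,0],"spin":0},{"translation":[0,0,0],"spin":0}]';python3 - <<'E'
from h import *
import cv2
rep()
im=optics.camera('top')[:,:,::-1]; cv2.imwrite('pics/top7.png',im)
cv2.imwrite('pics/z7.png',cv2.resize(im[190:340,320:460],None,fx=4,fy=4,interpolation=cv2.INTER_CUBIC))
E
```

```text
time: 11.2
ee_pos: [0.4749, -0.3671, 0.3191]
eef_rot: [-0.042, 0.701, 0.04, 0.711]
ft_force: [0.4, -0.6, -0.2]
width: 0.0004
t 11.2 tcp [ 0.4749 -0.3671  0.3191] local [-0.1859 -0.1899  0.3191] F [ 0.3607 -0.6014 -0.1846] w 0.0004
M [[0.014, -0.117, 0.993], [-0.002, 0.993, 0.117], [-1.0, -0.003, 0.014]] spin needed deg -0.1
```

View pics/z7.png

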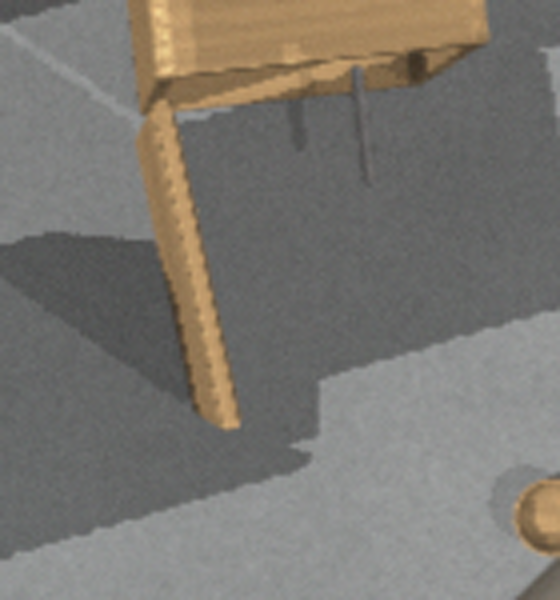

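View pics/top7.png

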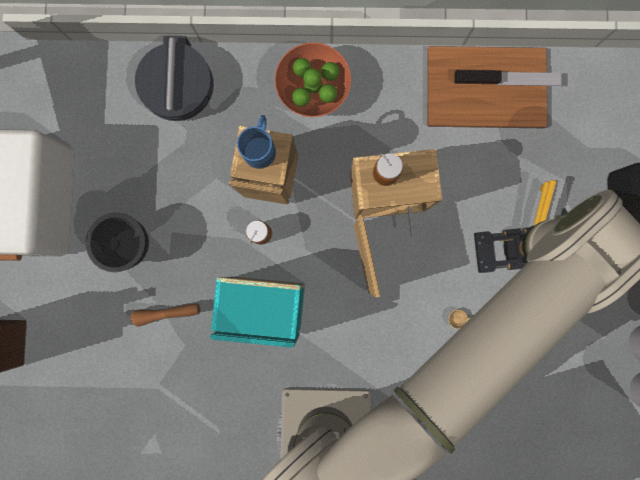

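The door stands well open. Next I'll compute its angle and check that the bystanders haven't moved.

Run:
```python
from h import *
import cv2
t=lambda u,v: W2L(ray('top',320+(u+.5)/4-.5,190+(v+.5)/4-.5,.2))
a,b=t(176,115),t(240,425); d=b-a; print(a,b,'th',np.arctan2(-d[0],-d[1]))
e=t(218,427); d=e-np.array([-.073,.095,.2]); print('from hinge',np.arctan2(-d[0],-d[1]),np.hypot(*d[:2]))
A=cv2.imread('pics/top0.png').astype(int);B=cv2.imread('pics/top7.png').astype(int)
D=abs(A-B).max(2)
for n,(x0,y0,x1,y1) in dict(jar_a=(372,150,405,186),jar_b=(243,217,275,247),molc=(82,208,150,272),cup=(236,115,277,168),narrow=(228,165,298,203),pestle=(128,300,202,328)).items(): print(n,D[y0:y1,x0:x1].mean().round(1))
rep()
```

```text
[-0.0826  0.0868  0.2   ] [-0.2606  0.0696  0.2   ] th 1.47461488244007
from hinge 1.5016388589082241 0.1878938184524138
jar_a 15.6
jar_b 3.2
molc 9.3
cup 8.4
narrow 13.0
pestle 8.5
t 11.25 tcp [ 0.4759 -0.3648  0.3194] local [-0.1847 -0.1878  0.3194] F [0.5557 0.3617 0.3395] w 0.0002
M [[0.015, -0.119, 0.993], [-0.0, 0.993, 0.119], [-1.0, -0.002, 0.015]] spin needed deg 0.06
```

Run:
```python
import cv2,numpy as np
for n,(x0,y0,x1,y1) in dict(jar_a=(365,145,410,190),jar_b=(243,217,275,247),molc=(82,208,150,272),cup=(236,115,277,168),narrow=(225,160,300,205),pestle=(128,300,202,328)).items():
    A,B=[cv2.cvtColor(cv2.imread(f'pics/top{k}.png'),cv2.COLOR_BGR2GRAY).astype(np.float32)[y0:y1,x0:x1] for k in(0,7)]
    A,B=[cv2.Canny(i.astype(np.uint8),60,150).astype(np.float32) for i in(A,B)]
    print(n,cv2.phaseCorrelate(A,B))
```

```text
jar_a ((0.3326001027817185, 0.5251706628580131), 0.9634753945433063)
jar_b ((-0.11705385190209583, 0.15077517863473133), 0.7228322510917982)
molc ((0.10621890903828302, 0.004116072703823193), 0.7048252915135689)
cup ((0.5864095336548338, 0.010845974866118269), 0.9372201136600824)
narrow ((0.6134410519649549, 0.5761217865729336), 0.9344995716236256)
pestle ((0.46195811632075845, -0.11555282130938949), 0.7099141252305773)
```

Run:
```python
import cv2
from h import *
cv2.imwrite('pics/s8.png',optics.camera('scene')[:,:,::-1]); rep()
```

```text
t 11.3 tcp [ 0.4763 -0.3632  0.3198] local [-0.184  -0.1862  0.3198] F [ 0.5508 -0.0234 -0.9634] w 0.0003
M [[0.017, -0.121, 0.992], [0.001, 0.993, 0.121], [-1.0, -0.001, 0.017]] spin needed deg 0.18
```

View pics/s8.png

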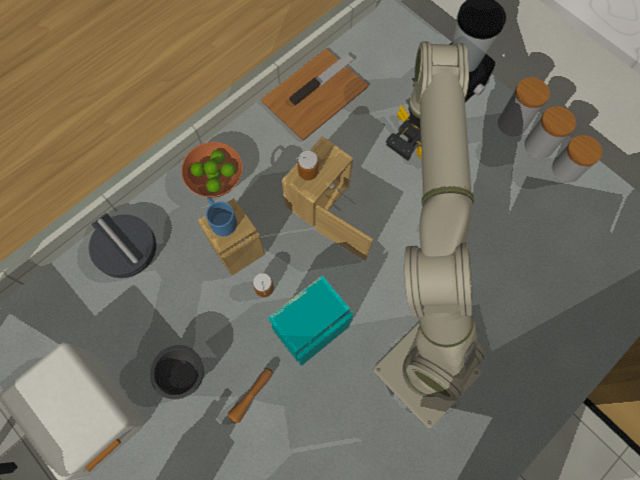

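The scene view shows the door open with its free end near px (365, 250). The narrow cupboard is shut and the gripper is well above everything. I'll let the arm settle for a moment and hand in.

```bash
python3 -m inch '[{"translation":[-1,0,0],"spin":0},{"translation":[0,0,0],"spin":0},{"translation":[0,0,0],"spin":0}]'; python3 -c "
from bench import close_job
print(close_job())"
```

```text
time: 11.68
ee_pos: [0.4773, -0.3605, 0.3319]
eef_rot: [-0.044, 0.698, 0.045, 0.713]
ft_force: [0.1, 0.5, 0.5]
width: 0.0002
the job is handed in; nothing more can be done
None
```

The wide cupboard's door is open to about 1.47–1.50 rad (measured in the top view, needs 1.25). I handed the job in at 11.7 s with the gripper clear; no verdict is reported.

**What I did:** With the fingers shut, I pressed the door near its free edge until it reached the hard stop, at about 13 N. I backed off and the door sprang ajar to about 0.4 rad. I then lowered the fingertips behind its edge, pushed it open along its arc, moved off and lifted away.

**Last checks:**
- **Bystanders:** the two jars, mortar, cup and pestle, as well as the narrow cupboard, all line up with the first top view to within about 1 pixel (2–3 mm).
- **Narrow cupboard:** it looks shut in both views.
- **Contact:** the wrist force was near zero, and the gripper was about 30 cm above the counter.
- **Not checked:** the arm partly hid the squeezer and spoon in the last pictures, so I didn't measure them. The arm never came near either one.
- **Disagreements:** a plain pixel difference gave raised values on some objects, jar_a most. I put that down to lighting or shadow, because the edge alignment showed no shift.

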